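# Close and lock the picture-frame clamp

## Task

Close the frame clamp on the little picture frame and lock it: push the upright black handle along its slot until the jaw has pushed the picture frame up to the fence and the handle is at the corner, then push it sideways all the way to the end of the short arm of the L. Only push the handle, do not pinch it between the fingers; do not lift the picture frame, and leave the things standing and lying around undisturbed.

Things in the scene. Friction and masses are not known exactly. Their poses are not given: they have to be found in the camera images.
- clamp: frame clamp, fixed: plywood board 380 x 300 x 18 mm. Origin: centre of its underside, on the table. x points from the handle's end (near the robot) to the fence, y to the left of that, z up. Aluminium gate plate with the L-shaped slot: x -180 to -40, y -50 to +85 mm, top 40 mm above the table. Wooden fence across the far end, 45 mm high over the table, face at x = 166 mm
- pin_mid (a point): point on the axis of the upright black handle, 68 mm above the table. Square post 24 x 24 mm, sides parallel to the clamp's x and y, from 46 to 95 mm above the table; below it a 12 mm round stem runs in the slot, whose walls guide and stop it. Stays upright, cannot turn or be lifted out. Moves with the jaw along x, by itself along y
- corner (a point): fixed: where pin_mid comes when the stem stands in the corner of the L, against the far end of the long arm. The slot is 15 mm wide; its long arm runs along the clamp's x at y = 0 and lets the handle travel 80 mm; the short arm turns off at its far end towards +y (left)
- slot_end (a point): fixed: where pin_mid comes at the end of the short arm, 45 mm to the left (+y of the clamp) of the corner
- jaw (a joint): slide of jaw and handle along the clamp's x, m: 0 at the near end of the long arm, 0.080 against its far end (corner); in the short arm only 0.077 to 0.080 is possible. Stays where left; about 4 N to slide, 6 to 8 N when pushing the picture frame. Jaw: wooden bar 20 mm thick, 140 mm wide, 44 mm high over the table, its far face 130 mm beyond the handle's axis
- pin (a joint): slide of the handle across the jaw along the clamp's y axis, m: 0 in the middle of the long arm (2 mm play each way), 0.045 at the end of the short arm. Stays where it is left; about 2 to 4 N to slide
- frame: small loose picture frame lying on the clamp's board between jaw and fence, 100 mm (along the clamp's x) x 150 x 18 mm, dark wood. Origin: centre of its underside
- glue: small glue bottle, 38 mm across, 68 mm tall, standing on the clamp's board right of the gate plate; loose, to be left alone
- pinjar: squat jar, 42 mm across, 45 mm tall, standing on the clamp's board left of the jaw and picture frame; loose, to be left alone
- palette_knife: palette knife, 200 mm long, lying on the table left of the clamp; loose, to be left alone
- paintbrush: broad flat paintbrush, 200 mm long, lying on the table right of the clamp; loose, to be left alone
- paint_tin: paint tin, 90 mm across, 110 mm tall, on the table to the left or right of the clamp; loose, to be left alone
- medium: bottle, 66 mm across, 150 mm tall, on the table to the left or right of the clamp; loose, to be left alone
There are look-alikes about, which are no part of the job. What is shaped like the frame but purple, red or turquoise is not meant.

How it is judged:
On the way:
1. handle pushed along the long arm to the corner, not yet in the short arm (value of joint jaw above 0.075 m and value of joint pin below 0.01 m), for 0.05 s.
At the end, for the whole second after the job is handed in: The handle rests in the short arm of the slot, within 5 mm of its end (joint pin above 0.040, joint jaw above 0.074); the picture frame lies against the fence to within 6 mm and parallel to it to within 0.05 rad; handle and frame at rest (value of joint jaw above 0.074 m and value of joint pin above 0.04 m and velocity of joint pin between -0.01 and 0.01 m/s and x of frame in the frame of clamp above 0.11 m and angle between the x axis of frame and the x axis of clamp, either way round below 0.05 rad and linear speed of frame below 0.02 m/s); the robot touches nothing.
It fails at once if the handle was pinched: opposite sides pressed by the fingers at once ((contact force between the fingers and pin_c1 above 2 N and contact force between the fingers and pin_c2 above 2 N) or (contact force between the fingers and pin_c3 above 2 N and contact force between the fingers and pin_c4 above 2 N)).
It fails at once if the handle was forced through the slot's wall (value of joint pin above 0.01 m and value of joint jaw below 0.07 m).
It fails at once if the picture frame was lifted or tipped (height (world z) of frame above 0.028 m or angle between frame's own z axis and vertical above 0.15 rad).
It fails at once if something standing or lying around was displaced by more than 25 mm (distance of any of glue, pinjar, palette_knife, paintbrush, paint_tin, medium from where it was at the start of the episode above 0.025 m).
It also fails if it takes over 35 s, if anything falls off the work surface, if the arm or the gripper's body presses on something with over 40 N, if the wrist force passes 120 N, or if a joint passes its speed limit or range.

## Robot

A 6-joint arm with a two-finger parallel gripper is mounted at the origin on the work surface. World frame = base frame: x ahead of the robot, y to its left, z up, the work surface at z = 0. Lengths are in m, angles in rad, forces in N, time in s.
With the tool pointing down it reaches from about 0.35 to 0.775 m from the base axis. Payload 5.5 kg.
Tool frame: the origin (TCP) lies at the very end of the fingers, on their centre line; the grasp point (between the pads) lies behind it (env.hold_point_z is the z of the grasp point in the tool frame, in m); z points along the fingers, y is the line along which they close (so a half turn about z gives the same grasp; the last joint's range is limited). The gripper opens to 85 mm and grips with 20 to 120 N. Pads are 22 mm wide; open, the fingers measure 114 mm over their backs; the gripper's body (76 mm by 85 mm) begins 54 mm behind the grasp point. The pads swing forward as they close: fully open they stand 13 mm farther back than shut.
Start: joints at [1.05, 0.313, 0.046, 1.304, 0, 1.431], TCP at [0.214, 0.534, 0.231] pointing down, gripper open.
Joint ranges: [-2.76, 2.76], [-0.86, 1.69], [-1.03, 1.26], [-2.2, 2.34], [-1.47, 1.5], [-3.14, 3.14]. Speed limits (rad/s): [2.57, 2.57, 3.14, 3.14, 3.14, 3.14].

## Interface

Orientations are given as a unit quaternion [w, x, y, z].
In Python, from workcell import env gives the robot as it stands.
- The arm moves only by the tool arm_command, never from a script. Its argument "rows" is a list of rows, each an object with "delta_pos": the shift along the tool's x, y, z scaled (see below), a list of three; "rot": the turn, a rotation vector about the tool's x, y, z scaled (see below), a list of three; "fingers": the closure, from 0 (fully open) to 1 (shut). A call has 1 to 20 rows; each row shifts and turns the commanded pose from where the row before left it, along the tool's axes as they then stand; what a row does not reach is not made up. The controller multiplies each number of a shift by 0.02 m and each number of a turn by 360 degrees. A row lasts 1/10 s, in which the tool goes at most 50 mm and 8.59 degrees, less where a joint would pass 70% of its speed; a pose out of reach is approached as far as the arm can. A call with a number of a shift or a turn outside -1 to 1 is refused whole. A call with a gripper value outside its range is refused whole. The fingers move at their own pace and stop on an object; "squeeze" is the grip in N (left out, the last holds). Time passes only in rows, so rows that do not move let the fingers close. It gives the time, the measured TCP pose, the force and the opening at its end, in the units of the state.
- env.get_state(): the state, without advancing time (a new reading comes with each control period).
- env.read_camera(name): name is "side" or "top" or "wrist"; returns (picture, depth): 420x560x3 uint8, blue, green, red; 420x560 float32, m along the optical axis (not along the pixel's ray), 0 where there is no reading.
- env.get_calibration(name): a dict with "mtx" (3x3 intrinsics, pixels), "R" (3x3) and "t" (3): a world point X has camera coordinates R X + t. Camera axes: x right, y down, z forward; pixel columns grow to the right and rows downward; lengths in m; the calibration is good to about 2 mm. A picture is of the moment at which its call begins: read the wrist's pose just before it. get_calibration takes no time and is no camera call; for the wrist camera it gives the pose at the moment of the call.
- env.hand_in(): hands the job in, once; it reports no verdict.
The state is a dict: "clock": time; "joint_pos": joint angles; "qvel": joint speeds; "tau": joint torques, N m; "tcp_pos": TCP position; "orientation": TCP orientation; "wrist_force": force on the tool from outside, world axes, zero at the start; "ft_torque": the same for the moment, N m; "finger_gap": finger opening in m.
Only numpy, scipy, OpenCV 4.12 (cv2) and the standard library are available. Lean on these libraries where they do the work, as an engineer would, in place of code of your own. Each camera call takes 0.05 s, during which the arm holds its last target. There are 200 camera calls.

## Working session

There is one attempt and no reset: what is moved stays moved. The work goes in short steps, Python scripts to look and compute and a tool call to move; the robot and the scene stay as the last step left them, time stands still between calls to the robot, and variables do not carry over. Pictures are saved under pics/ and viewed, on a budget of 10 in all, crops included, one or two more only if the job needs it, and the job is handed in when it is done.

Besides the shell and the picture viewer there is one more tool, called after "Emit:" by a JSON object that holds its "api" and its "payload", one argument or row to a line. arm_command: Moves the arm, as the interface text tells. Shifts and turns lie within -1 to 1; 1 stands for 0.02 m of shift or 360 degrees of turn. Its arguments: {"type":"object","properties":{"rows":{"type":"array","items":{"type":"object","properties":{"delta_pos":{"type":"array","items":{"type":"number","minimum":-1,"maximum":1}},"rot":{"type":"array","items":{"type":"number","minimum":-1,"maximum":1}},"fingers":{"type":"number"}}}},"squeeze":{"type":"number"}},"required":["rows"]}

```bash
ls; mkdir -p pics; python3 - <<'E'
from workcell import env
import cv2,numpy as np
for n in("top","side"):
    im,d=env.read_camera(n); cv2.imwrite(f"pics/{n}0.png",im); np.save(f"pics/{n}0.npy",d)
    c=env.get_calibration(n); print(n,c)
s=env.get_state(); print(s); print(env.hold_point_z)
E
```

```text
pics
top {'mtx': array([[542.75582426,   0.        , 285.60473029],
       [  0.        , 542.75582426, 201.0646133 ],
       [  0.        ,   0.        ,   1.        ]]), 'R': array([[-0.02344496, -0.99957583,  0.01727706],
       [-0.99572134,  0.02180245, -0.08979793],
       [ 0.08938316, -0.01930845, -0.99581014]]), 't': array([0.0077455 , 0.61617711, 1.41471229])}
side {'mtx': array([[532.84591411,   0.        , 277.40349708],
       [  0.        , 532.84591411, 220.84003144],
       [  0.        ,   0.        ,   1.        ]]), 'R': array([[ 0.74665701, -0.66491854, -0.01966341],
       [-0.45839027, -0.49286927, -0.73956625],
       [ 0.48205983,  0.56121584, -0.67279648]]), 't': array([-0.45639263,  0.31816977,  1.14988891])}
{'clock': 0.1, 'joint_pos': array([ 1.05037029e+00,  3.13893386e-01,  4.51013638e-02,  1.30359440e+00,
       -1.73419225e-06,  1.43118611e+00]), 'qvel': array([ 0.00111715, -0.00346606,  0.00189868,  0.00047925,  0.00079986,
       -0.00041133]), 'tau': array([ 1.60600812e-03, -4.81727457e+01,  2.99242204e+01,  1.27404579e-02,
       -1.63187647e-04, -1.95212857e-05]), 'tcp_pos': array([0.21350461, 0.53340927, 0.23051978]), 'orientation': array([-2.56822849e-04,  1.89259386e-01,  9.81926806e-01, -7.52424694e-04]), 'wrist_force': array([-0.04074053, -0.98264577, -0.16489874]), 'ft_torque': array([-0.04480222, -0.01796996, -0.00310318]), 'finger_gap': 0.08536904172308095}
-0.0187
```

View pics/top0.png

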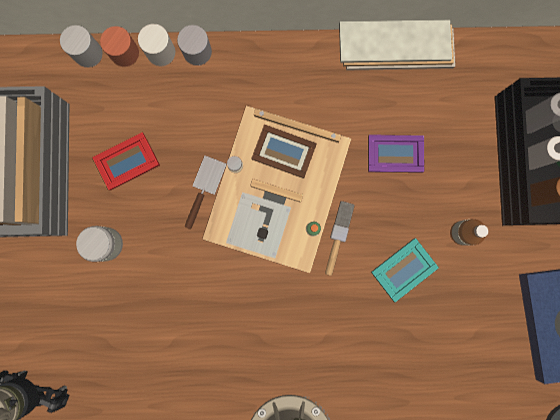

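View pics/side0.png

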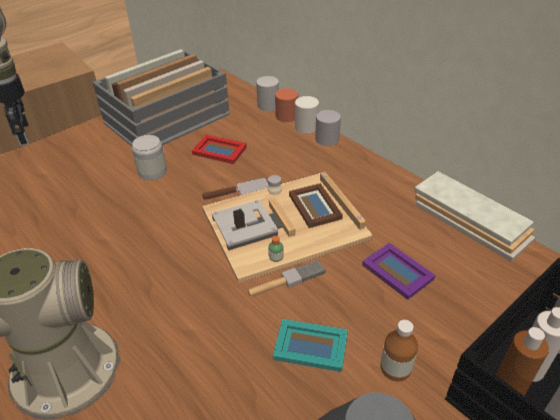

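Top view: the clamp (board centre about (277,190)) has the handle at (263,233) and the dark brown frame at (284,151). The frame-shaped look-alikes are red (126,161), purple (396,154) and turquoise (405,270). The brown one between jaw and fence is the one meant. Glue is at (313,228) and the pin jar at (235,163). Next I'll measure the board and handle, with an enlarged crop.

```bash
cat > h.py <<'E'
import numpy as np,cv2
from workcell import env
def ray(n,uv,z,c=None):
    c=c or env.get_calibration(n); C=-c["R"].T@c["t"]
    d=c["R"].T@np.linalg.inv(c["mtx"])@np.array([uv[0],uv[1],1.]); return C+d*(z-C[2])/d[2]
def proj(n,X):
    c=env.get_calibration(n); p=c["mtx"]@(c["R"]@np.array(X)+c["t"]); return p[:2]/p[2]
E
python3 - <<'E'
from h import *
im=cv2.imread("pics/top0.png"); d=np.load("pics/top0.npy")
hsv=cv2.cvtColor(im,cv2.COLOR_BGR2HSV); print("hsv board",hsv[200,215],hsv[260,300],"table",hsv[300,200],"handle",hsv[234,263])
roi=np.zeros(im.shape[:2],np.uint8); cv2.rectangle(roi,(190,95),(365,285),255,-1)
m=cv2.inRange(hsv,(8,40,165),(30,200,255))&roi
cs=max(cv2.findContours(cv2.morphologyEx(m,cv2.MORPH_OPEN,np.ones((3,3))),0,1)[0],key=cv2.contourArea)
hull=cv2.convexHull(cs)
r=cv2.minAreaRect(hull); print(r)
P=[ray("top",p,.018) for p in cv2.boxPoints(r)]
for p in P: print(p.round(4))
print([np.linalg.norm(P[i]-P[i-1]).round(4) for i in range(4)], np.mean(P,0))
k=cv2.inRange(hsv,(0,0,0),(180,255,70))[222:246,250:276]
print(k//255)
c=cv2.resize(im[95:285,190:365],None,fx=3.1,fy=3.1,interpolation=cv2.INTER_CUBIC)
cv2.imwrite("pics/crop.png",c)
E
```

```text
hsv board [ 15 102 209] [ 16 102 220] table [ 12 138 144] handle [13 46 67]
((276.8666076660156, 188.5965576171875), (112.99396514892578, 141.7117462158203), 17.2414608001709)
[0.5196 0.2179 0.018 ]
[0.8836 0.1006 0.018 ]
[ 0.7856 -0.1899  0.018 ]
[ 0.4246 -0.066   0.018 ]
[np.float64(0.2994), np.float64(0.3825), np.float64(0.3066), np.float64(0.3816)] [0.65333128 0.01565004 0.018     ]
[[0 0 0 0 0 0 0 0 0 0 0 0 0 0 0 0 0 0 0 0 0 0 0 0 0 0]
 [0 0 0 0 0 0 0 0 0 0 0 0 0 0 0 0 0 0 0 0 0 0 0 0 0 0]
 [0 0 0 0 0 0 0 0 0 0 0 0 0 0 0 0 0 0 0 0 0 0 0 0 0 0]
 [0 0 0 0 0 0 0 0 0 0 0 0 0 0 0 0 0 0 0 0 0 0 0 0 0 0]
 [0 0 0 0 0 0 0 0 0 0 0 0 0 0 0 0 0 0 0 0 0 0 0 0 0 0]
 [0 0 0 0 0 0 0 0 0 0 0 0 0 0 0 0 0 0 0 0 0 0 0 0 0 0]
 [0 0 0 0 0 0 0 0 0 0 1 1 1 0 0 0 0 0 0 0 0 0 0 0 0 0]
 [0 0 0 0 0 0 0 0 0 1 1 1 1 1 1 1 1 0 0 0 0 0 0 0 0 0]
 [0 0 0 0 0 0 0 0 0 1 1 1 1 1 1 1 1 0 0 0 0 0 0 0 0 0]
 [0 0 0 0 0 0 0 0 1 1 1 1 1 1 1 1 1 1 0 0 0 0 0 0 0 0]
 [0 0 0 0 0 0 0 0 1 1 1 1 1 1 1 1 1 1 0 0 0 0 0 0 0 0]
 [0 0 0 0 0 0 0 0 1 1 1 1 1 1 1 1 1 1 0 0 0 0 0 0 0 0]
 [0 0 0 0 0 0 0 0 1 1 1 1 1 1 1 0 1 0 0 0 0 0 0 0 0 0]
 [0 0 0 0 0 0 0 1 1 1 1 1 1 1 1 1 1 0 0 0 0 0 0 0 0 0]
 [0 0 0 0 0 0 0 0 1 1 1 1 1 1 1 1 1 0 0 0 0 0 0 0 0 0]
 [0 0 0 0 0 0 0 0 0 0 1 1 1 1 1 1 0 0 0 0 0 0 0 0 0 0]
 [0 0 0 0 0 0 0 0 0 0 0 0 0 1 0 1 0 0 0 0 0 0 0 0 0 0]
 [0 0 0 0 0 0 0 0 0 0 0 0 0 0 0 0 0 0 0 0 0 0 0 0 0 0]
 [0 0 0 0 0 0 0 0 0 0 0 0 0 0 0 0 0 0 0 0 0 0 0 0 0 0]
 [0 0 0 0 0 0 0 0 0 0 0 0 0 0 0 0 0 0 0 0 0 0 0 0 0 0]
 [0 0 0 0 0 0 0 0 0 0 0 0 0 0 0 0 0 0 0 0 0 0 0 0 0 0]
 [0 0 0 0 0 0 0 0 0 0 0 0 0 0 0 0 0 0 0 0 0 0 0 0 0 0]
 [0 0 0 0 0 0 0 0 0 0 0 0 0 0 0 0 0 0 0 0 0 0 0 0 0 0]
 [0 0 0 0 0 0 0 0 0 0 0 0 0 0 0 0 0 0 0 0 0 0 0 0 0 0]]
```

View pics/crop.png

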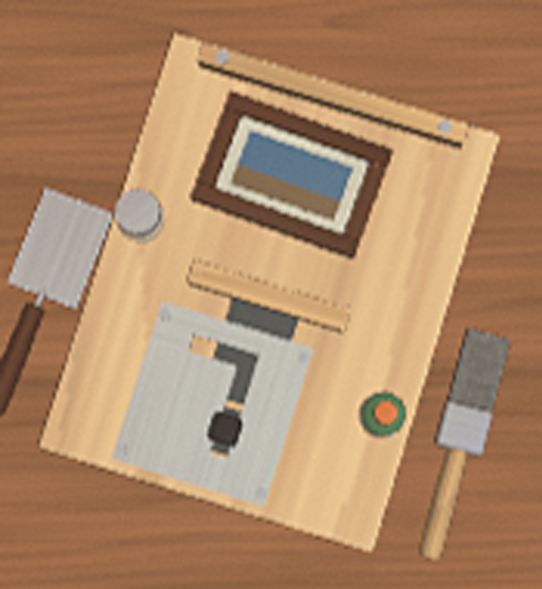

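The crop confirms the brown frame lies between jaw and fence, slightly skewed. The handle stands near the start of the long arm (crop (225,428)), and the short arm turns left at crop (200,347).

```bash
cat >> h.py <<'E'
from scipy.spatial.transform import Rotation as Ro
yaw=np.deg2rad(-18.5); O=np.array([.6533,.0157,0])
A=Ro.from_euler('z',yaw).as_matrix()
def clamp(X): return A.T@(np.array(X)-O)
def world(X): return A@np.array(X)+O
def tool():
    s=env.get_state(); q=s["orientation"]; return s,Ro.from_quat([q[1],q[2],q[3],q[0]]).as_matrix()
def togo(X):   # target in clamp coords -> units along tool axes
    s,R=tool(); return (R.T@(world(X)-s["tcp_pos"])/.02).round(2)
E
python3 - <<'E'
from h import *
for n,roi in(("top",(250,222,276,246)),("side",(228,205,250,232))):
    im=cv2.imread(f"pics/{n}0.png"); x,y,X,Y=roi
    k=cv2.inRange(cv2.cvtColor(im,cv2.COLOR_BGR2HSV)[y:Y,x:X],(0,0,0),(180,255,70))
    l,_,st,ce=cv2.connectedComponentsWithStats(k)[0:4]; i=1+st[1:,4].argmax()
    print(n,st[i],ce[i]+[x,y])
    print({z:(clamp(ray(n,ce[i]+[x,y],z))*1e3).round(1) for z in(.07,.09,.095)})
top=lambda u,v,z:(clamp(ray("top",(190+u/3.1,95+v/3.1),z))*1e3).round(1)
print("slot corner outer",top(257,352,.04),"short end",top(191,345,.04),"low end",top(220,452,.04))
print("plate corners",[top(*p,.04) for p in((162,304),(313,348),(267,505),(114,460))])
print("fence base",top(198,66,.018),top(461,146,.018),"jaw face top",top(193,262,.044),top(349,308,.044))
print("frame",[top(*p,.018+.018) for p in((230,94),(392,150),(355,256),(192,199))])
print("glue",top(383,410,.068),"jar",top(138,210,.045))
s,R=tool(); print(np.rad2deg(np.arctan2(R[1,0],R[0,0])))
E
```

```text
top [ 7  6 11 11 84] [262.22619048 232.85714286]
{0.07: array([-1.281e+02,  1.000e-01,  7.000e+01]), 0.09: array([-128.5,   -0.6,   90. ]), 0.095: array([-128.6,   -0.7,   95. ])}
side [  6   5  11  18 153] [238.77777778 218.47712418]
{0.07: array([-130. ,    2.5,   70. ]), 0.09: array([-136.4,  -18.9,   90. ]), 0.095: array([-138. ,  -24.3,   95. ])}
slot corner outer [-58.1  -6.6  40. ] short end [-69.   48.6  40. ] low end [-148.2   -1.9   40. ]
plate corners [array([-43. ,  82.6,  40. ]), array([-40.8, -51. ,  40. ]), array([-179.,  -53.,   40.]), array([-180.9,   81.3,   40. ])]
fence base [167.6 117.8  18. ] [ 168.4 -122.5   18. ] jaw face top [-1.3 68.  44. ] [  0.5 -70.2  44. ]
frame [array([148.3,  82. ,  36. ]), array([143.2, -65.7,  36. ]), array([ 45.7, -62.1,  36. ]), array([51.2, 85.8, 36. ])]
glue [ -75.3 -121.6   68. ] jar [ 27.2 125.9  45. ]
158.1808511359905
```

Emit:
{"api": "arm_command", "payload": {
  "rows": [
    {"rot":[0,0,-0.0092],"delta_pos":[0,0,0],"fingers":1},
    {"delta_pos":[-1,-0.88,0],"rot":[0,0,0],"fingers":1},
    {"delta_pos":[-1,-0.88,0],"rot":[0,0,0],"fingers":1},
    {"delta_pos":[-1,-0.88,0],"rot":[0,0,0],"fingers":1},
    {"delta_pos":[-1,-0.88,0],"rot":[0,0,0],"fingers":1},
    {"delta_pos":[-1,-0.88,0],"rot":[0,0,0],"fingers":1},
    {"delta_pos":[-1,-0.88,0],"rot":[0,0,0],"fingers":1},
    {"delta_pos":[-1,-0.88,0],"rot":[0,0,0],"fingers":1},
    {"delta_pos":[-1,-0.88,0],"rot":[0,0,0],"fingers":1},
    {"delta_pos":[-1,-0.88,0],"rot":[0,0,0],"fingers":1},
    {"delta_pos":[-1,-0.88,0],"rot":[0,0,0],"fingers":1},
    {"delta_pos":[-1,-0.88,0],"rot":[0,0,0],"fingers":1},
    {"delta_pos":[-1,-0.88,0],"rot":[0,0,0],"fingers":1},
    {"delta_pos":[-1,-0.88,0],"rot":[0,0,0],"fingers":1},
    {"delta_pos":[-1,-0.88,0],"rot":[0,0,0],"fingers":1},
    {"delta_pos":[-1,-0.88,0],"rot":[0,0,0],"fingers":1},
    {"delta_pos":[-1,-0.88,0],"rot":[0,0,0],"fingers":1},
    {"delta_pos":[-1,-0.88,0],"rot":[0,0,0],"fingers":1},
    {"delta_pos":[-1,-0.88,0],"rot":[0,0,0],"fingers":1},
    {"delta_pos":[-1,-0.88,0],"rot":[0,0,0],"fingers":1}
  ]
}}

```text
clock: 2.1
tcp_pos: [0.4681, 0.0951, 0.2309]
orientation: [-0.0, 0.161, 0.987, -0.0]
wrist_force: [0.4, 0.0, -0.3]
finger_gap: -0.0
```

```bash
python3 - <<'E'
from h import *
s,R=tool(); print(s["clock"],s["finger_gap"],s["wrist_force"],clamp(s["tcp_pos"]),(R.T@A).round(4)); print(togo([-.18,0,.06]))
E
```

```text
2.1 -3.782811128689872e-05 [ 0.44563467  0.00682141 -0.32530564] [-0.20086078  0.01649836  0.23092266] [[-1.e+00  2.e-04  8.e-04]
 [ 2.e-04  1.e+00 -2.e-04]
 [-8.e-04 -2.e-04 -1.e+00]]
[-1.05 -0.82  8.55]
```

Emit:
{"api": "arm_command", "payload": {
  "rows": [
    {"delta_pos":[0,0,0]},
    {"delta_pos":[0,0,0]},
    {"delta_pos":[0,0,0]}
  ]
}}

```text
schema error: expected keys delta_pos, rot, fingers
```

```bash
python3 - <<'E'
from h import *
print(togo([-.18,0,.06]))
E
```

```text
[-1.05 -0.82  8.55]
```

Emit:
{"api": "arm_command", "payload": {
  "rows": [
    {"delta_pos":[0,0,1],"rot":[0,0,0],"fingers":1},
    {"delta_pos":[0,0,1],"rot":[0,0,0],"fingers":1},
    {"delta_pos":[0,0,1],"rot":[0,0,0],"fingers":1},
    {"delta_pos":[0,0,1],"rot":[0,0,0],"fingers":1},
    {"delta_pos":[0,0,1],"rot":[0,0,0],"fingers":1},
    {"delta_pos":[0,0,0],"rot":[0,0,0],"fingers":1},
    {"delta_pos":[0,0,0],"rot":[0,0,0],"fingers":1}
  ]
}}

```text
clock: 2.8
tcp_pos: [0.4675, 0.0961, 0.1312]
orientation: [-0.001, 0.161, 0.987, -0.0]
wrist_force: [0.3, -0.4, 0.5]
finger_gap: 0.0001
```

```bash
python3 - <<'E'
from h import *
print(togo([-.18,0,.06])); print(env.get_state()["wrist_force"])
im,d=env.read_camera("side"); cv2.imwrite("pics/side1.png",cv2.resize(im[120:290,160:400],None,fx=3,fy=3))
E
```

```text
[-1.09 -0.86  3.56]
[ 0.27954609 -0.37679141  0.45184248]
```

View pics/side1.png

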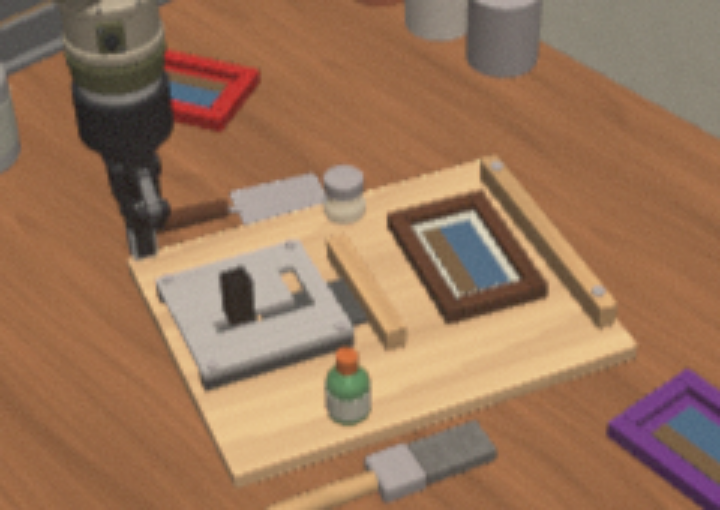

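The picture shows the fingertips at crop (142,250), high and behind the handle at (237,295), with the way down clear. I'll centre and lower.

Emit:
{"api": "arm_command", "payload": {
  "rows": [
    {"delta_pos":[0,-0.86,0.6],"rot":[0,0,0],"fingers":1},
    {"delta_pos":[0,0,1],"rot":[0,0,0],"fingers":1},
    {"delta_pos":[0,0,1],"rot":[0,0,0],"fingers":1},
    {"delta_pos":[0,0,0.9],"rot":[0,0,0],"fingers":1},
    {"delta_pos":[0,0,0],"rot":[0,0,0],"fingers":1},
    {"delta_pos":[0,0,0],"rot":[0,0,0],"fingers":1}
  ]
}}

```text
clock: 3.45
tcp_pos: [0.4631, 0.0798, 0.0623]
orientation: [0.0, 0.161, 0.987, 0.0]
wrist_force: [0.6, -0.3, 0.4]
finger_gap: 0.0001
```

```bash
python3 - <<'E'
from h import *
print(togo([-.18,0,.06])); print(env.get_state()["wrist_force"])
E
```

```text
[-1.03 -0.02  0.12]
[ 0.63471713 -0.27338606  0.35900829]
```

Emit:
{"api": "arm_command", "payload": {
  "rows": [
    {"delta_pos":[-0.8,0,0.1],"rot":[0,0,0],"fingers":1},
    {"delta_pos":[-0.8,0,0],"rot":[0,0,0],"fingers":1},
    {"delta_pos":[-0.5,0,0],"rot":[0,0,0],"fingers":1},
    {"delta_pos":[-0.3,0,0],"rot":[0,0,0],"fingers":1},
    {"delta_pos":[-0.3,0,0],"rot":[0,0,0],"fingers":1},
    {"delta_pos":[-0.3,0,0],"rot":[0,0,0],"fingers":1},
    {"delta_pos":[-0.3,0,0],"rot":[0,0,0],"fingers":1},
    {"delta_pos":[-0.3,0,0],"rot":[0,0,0],"fingers":1},
    {"delta_pos":[-0.3,0,0],"rot":[0,0,0],"fingers":1},
    {"delta_pos":[-0.3,0,0],"rot":[0,0,0],"fingers":1}
  ]
}}

```text
clock: 4.45
tcp_pos: [0.5424, 0.0529, 0.0592]
orientation: [-0.0, 0.161, 0.987, -0.0]
wrist_force: [-2.4, 0.2, 1.8]
finger_gap: -0.0002
```

```bash
python3 - <<'E'
from h import *
s,_=tool(); print(clamp(s["tcp_pos"]),A.T@s["wrist_force"])
E
```

```text
[-0.11695298  0.00013638  0.05924871] [-2.34371659 -0.56380778  1.79569048]
```

Emit:
{"api": "arm_command", "payload": {
  "rows": [
    {"delta_pos":[-0.3,0,0],"rot":[0,0,0],"fingers":1},
    {"delta_pos":[-0.3,0,0],"rot":[0,0,0],"fingers":1},
    {"delta_pos":[-0.3,0,0],"rot":[0,0,0],"fingers":1},
    {"delta_pos":[-0.2,0,0],"rot":[0,0,0],"fingers":1},
    {"delta_pos":[0,0,0],"rot":[0,0,0],"fingers":1}
  ]
}}

```text
clock: 4.95
tcp_pos: [0.5638, 0.0458, 0.0591]
orientation: [0.0, 0.161, 0.987, -0.0]
wrist_force: [-1.4, -0.2, 0.2]
finger_gap: 0.0002
```

```bash
python3 - <<'E'
from h import *
s,_=tool(); print(clamp(s["tcp_pos"]),A.T@s["wrist_force"])
im,d=env.read_camera("side"); cv2.imwrite("pics/side2.png",cv2.resize(im[120:290,160:400],None,fx=3,fy=3))
E
```

```text
[-0.09444598  0.00018278  0.05912884] [-1.30829594 -0.61726095  0.19636921]
```

View pics/side2.png

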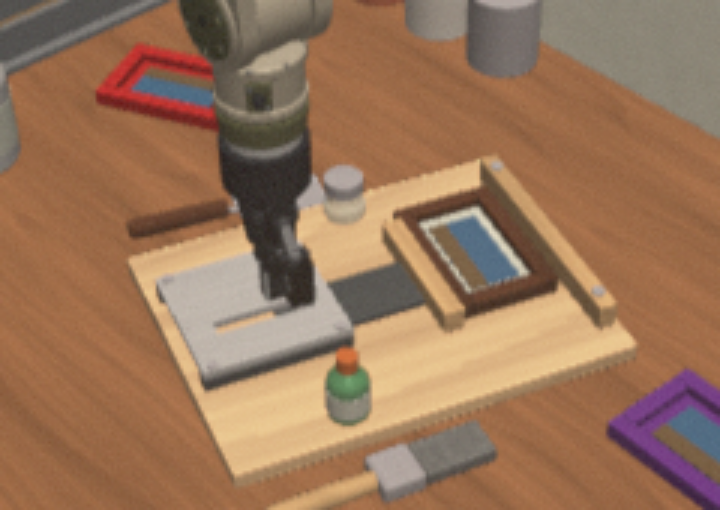

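The push works: the jaw is against the brown frame, the frame is about 1 cm from the fence, and the handle at crop (297,278) is close to the corner. Now I'll creep.

Emit:
{"api": "arm_command", "payload": {
  "rows": [
    {"delta_pos":[-0.15,0,0],"rot":[0,0,0],"fingers":1},
    {"delta_pos":[-0.15,0,0],"rot":[0,0,0],"fingers":1},
    {"delta_pos":[-0.1,0,0],"rot":[0,0,0],"fingers":1},
    {"delta_pos":[0,0,0],"rot":[0,0,0],"fingers":1}
  ]
}}

```text
clock: 5.4
tcp_pos: [0.5702, 0.0438, 0.0592]
orientation: [-0.0, 0.161, 0.987, 0.0]
wrist_force: [-4.4, 0.5, 3.3]
finger_gap: 0.0002
```

```bash
python3 - <<'E'
from h import *
s,_=tool(); print(clamp(s["tcp_pos"]),A.T@s["wrist_force"])
E
```

```text
[-0.08769094  0.00026442  0.05915817] [-4.37486227 -0.91941958  3.33672135]
```

Emit:
{"api": "arm_command", "payload": {
  "rows": [
    {"delta_pos":[-0.1,0,0],"rot":[0,0,0],"fingers":1},
    {"delta_pos":[-0.1,0,0],"rot":[0,0,0],"fingers":1},
    {"delta_pos":[0,0,0],"rot":[0,0,0],"fingers":1}
  ]
}}

```text
clock: 5.7
tcp_pos: [0.5703, 0.0438, 0.0591]
orientation: [-0.004, 0.16, 0.987, 0.001]
wrist_force: [-14.6, 3.6, 11.3]
finger_gap: 0.0002
```

```bash
python3 - <<'E'
from h import *
s,_=tool(); print(clamp(s["tcp_pos"]),A.T@s["wrist_force"])
E
```

```text
[-0.08765497  0.00025371  0.05905486] [-14.95162484  -1.22946343  11.26982494]
```

The tool stopped at -87.7 mm with 15 N, as predicted for the corner. Next: back off, go round to the right side of the handle, and push left.

Emit:
{"api": "arm_command", "payload": {
  "rows": [
    {"delta_pos":[0.5,0,0],"rot":[0,0,0],"fingers":1},
    {"delta_pos":[0.9,0,0],"rot":[0,0,0],"fingers":1},
    {"delta_pos":[0.6,0,0],"rot":[0,0,0],"fingers":1},
    {"delta_pos":[0,-0.9,0],"rot":[0,0,0],"fingers":1},
    {"delta_pos":[0,-0.9,0],"rot":[0,0,0],"fingers":1},
    {"delta_pos":[0,-0.7,0],"rot":[0,0,0],"fingers":1},
    {"delta_pos":[0,0,0],"rot":[0,0,0],"fingers":1},
    {"delta_pos":[0,0,0],"rot":[0,0,0],"fingers":1}
  ]
}}

```text
clock: 6.5
tcp_pos: [0.5211, 0.0075, 0.0595]
orientation: [0.001, 0.161, 0.987, 0.0]
wrist_force: [0.4, -0.3, 0.0]
finger_gap: -0.0001
```

```bash
python3 - <<'E'
from h import *
s,_=tool(); print(s["clock"],clamp(s["tcp_pos"]),A.T@s["wrist_force"],togo([-.0645,-.05,.06]))
im,d=env.read_camera("top"); cv2.imwrite("pics/top3.png",cv2.resize(im[95:285,190:365],None,fx=3.1,fy=3.1,interpolation=2))
E
```

```text
6.5 [-0.12274259 -0.04975852  0.05950192] [ 0.43228327 -0.15639223  0.03190246] [-2.91 -0.01 -0.02]
```

View pics/top3.png

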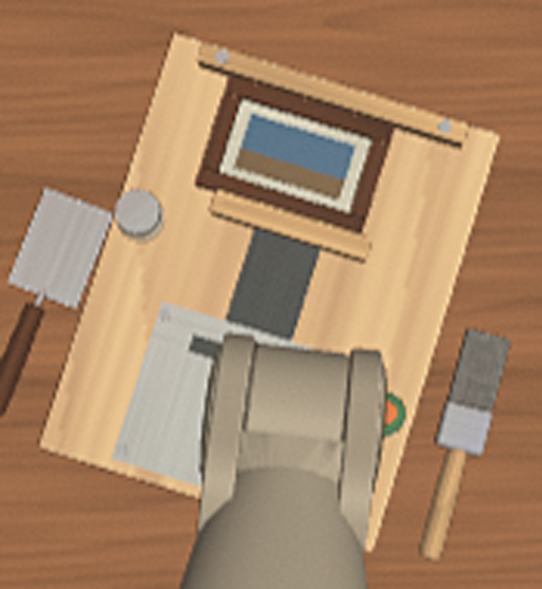

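The frame now lies flat against the fence with the jaw behind it. The arm hides the handle. Moving beside it and starting the sideways push.

Emit:
{"api": "arm_command", "payload": {
  "rows": [
    {"delta_pos":[-1,0,0],"rot":[0,0,0],"fingers":1},
    {"delta_pos":[-1,0,0],"rot":[0,0,0],"fingers":1},
    {"delta_pos":[-0.9,0,0],"rot":[0,0,0],"fingers":1},
    {"delta_pos":[0,0,0],"rot":[0,0,0],"fingers":1},
    {"delta_pos":[0,0.5,0],"rot":[0,0,0],"fingers":1},
    {"delta_pos":[0,0.4,0],"rot":[0,0,0],"fingers":1},
    {"delta_pos":[0,0.3,0],"rot":[0,0,0],"fingers":1},
    {"delta_pos":[0,0.3,0],"rot":[0,0,0],"fingers":1},
    {"delta_pos":[0,0.3,0],"rot":[0,0,0],"fingers":1},
    {"delta_pos":[0,0,0],"rot":[0,0,0],"fingers":1}
  ]
}}

```text
clock: 7.55
tcp_pos: [0.5869, 0.0245, 0.0593]
orientation: [-0.0, 0.16, 0.987, 0.0]
wrist_force: [-0.7, 0.0, 0.3]
finger_gap: -0.0003
```

```bash
python3 - <<'E'
from h import *
s,_=tool(); print(clamp(s["tcp_pos"]),A.T@s["wrist_force"])
im,d=env.read_camera("side"); cv2.imwrite("pics/side4.png",cv2.resize(im[120:290,160:400],None,fx=3,fy=3))
E
```

```text
[-0.06572482 -0.0127454   0.05927009] [-0.67530326 -0.19277796  0.27751646]
```

View pics/side4.png

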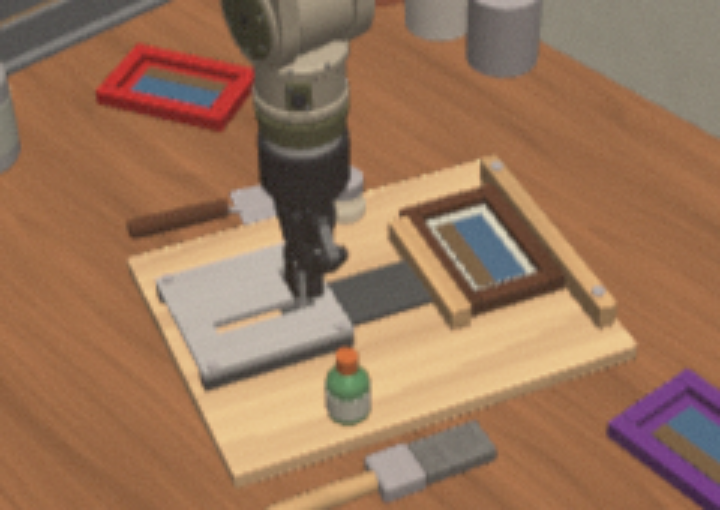

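The fingers stand in front of the handle over the corner (crop (305,285)), the slot is in view, and nothing else has moved. Continue left.

Emit:
{"api": "arm_command", "payload": {
  "rows": [
    {"delta_pos":[0,0.3,0],"rot":[0,0,0],"fingers":1},
    {"delta_pos":[0,0.3,0],"rot":[0,0,0],"fingers":1},
    {"delta_pos":[0,0.3,0],"rot":[0,0,0],"fingers":1},
    {"delta_pos":[0,0.3,0],"rot":[0,0,0],"fingers":1},
    {"delta_pos":[0,0.1,0],"rot":[0,0,0],"fingers":1},
    {"delta_pos":[0,0,0],"rot":[0,0,0],"fingers":1}
  ]
}}

```text
clock: 8.2
tcp_pos: [0.5957, 0.0488, 0.0594]
orientation: [0.0, 0.16, 0.987, 0.001]
wrist_force: [-0.1, -0.4, 1.4]
finger_gap: -0.0001
```

```bash
python3 - <<'E'
from h import *
s,_=tool(); print(clamp(s["tcp_pos"]),A.T@s["wrist_force"])
E
```

```text
[-0.06510438  0.01314992  0.05935495] [ 0.05310467 -0.45252873  1.41160578]
```

Emit:
{"api": "arm_command", "payload": {
  "rows": [
    {"delta_pos":[0,0.15,0],"rot":[0,0,0],"fingers":1},
    {"delta_pos":[0,0.1,0],"rot":[0,0,0],"fingers":1},
    {"delta_pos":[0,0.1,0],"rot":[0,0,0],"fingers":1},
    {"delta_pos":[0,0,0],"rot":[0,0,0],"fingers":1}
  ]
}}

```text
clock: 8.6
tcp_pos: [0.5978, 0.0549, 0.0594]
orientation: [0.0, 0.161, 0.987, 0.0]
wrist_force: [-0.0, -1.8, 1.2]
finger_gap: 0.0002
```

```bash
python3 - <<'E'
from h import *
s,_=tool(); print(clamp(s["tcp_pos"]),A.T@s["wrist_force"])
E
```

```text
[-0.06511533  0.01958521  0.05936266] [ 0.57474993 -1.75193457  1.15706829]
```

Emit:
{"api": "arm_command", "payload": {
  "rows": [
    {"delta_pos":[0,0.1,0],"rot":[0,0,0],"fingers":1},
    {"delta_pos":[0,0.1,0],"rot":[0,0,0],"fingers":1},
    {"delta_pos":[0,0,0],"rot":[0,0,0],"fingers":1}
  ]
}}

```text
clock: 8.9
tcp_pos: [0.5981, 0.056, 0.0594]
orientation: [-0.0, 0.162, 0.987, -0.003]
wrist_force: [-3.2, -11.4, 3.2]
finger_gap: -0.0004
```

```bash
python3 - <<'E'
from h import *
s,_=tool(); print(clamp(s["tcp_pos"]),A.T@s["wrist_force"])
E
```

```text
[-0.06518395  0.02071164  0.05937812] [  0.57831057 -11.85922502   3.20222371]
```

It stopped at y = 20.7 mm with 12 N, which is the end of the short arm. Back off, lift and clear the view.

Emit:
{"api": "arm_command", "payload": {
  "rows": [
    {"delta_pos":[0,-0.6,0],"rot":[0,0,0],"fingers":1},
    {"delta_pos":[0,-1,0],"rot":[0,0,0],"fingers":1},
    {"delta_pos":[0,0,0],"rot":[0,0,0],"fingers":1},
    {"delta_pos":[0,0,-1],"rot":[0,0,0],"fingers":1},
    {"delta_pos":[0,0,-1],"rot":[0,0,0],"fingers":1},
    {"delta_pos":[0,0,-1],"rot":[0,0,0],"fingers":1},
    {"delta_pos":[0,0,-1],"rot":[0,0,0],"fingers":1},
    {"delta_pos":[0,0,-1],"rot":[0,0,0],"fingers":1},
    {"delta_pos":[1,0,-1],"rot":[0,0,0],"fingers":1},
    {"delta_pos":[1,0,-1],"rot":[0,0,0],"fingers":1},
    {"delta_pos":[1,0,0],"rot":[0,0,0],"fingers":1},
    {"delta_pos":[1,0,0],"rot":[0,0,0],"fingers":1},
    {"delta_pos":[1,0,0],"rot":[0,0,0],"fingers":1},
    {"delta_pos":[1,0,0],"rot":[0,0,0],"fingers":1},
    {"delta_pos":[1,0,0],"rot":[0,0,0],"fingers":1},
    {"delta_pos":[0,0,0],"rot":[0,0,0],"fingers":1},
    {"delta_pos":[0,0,0],"rot":[0,0,0],"fingers":1}
  ]
}}

```text
clock: 10.6
tcp_pos: [0.4563, 0.073, 0.1996]
orientation: [0.001, 0.16, 0.987, 0.0]
wrist_force: [0.4, -0.1, 0.6]
finger_gap: -0.0001
```

```bash
python3 - <<'E'
from h import *
im,d=env.read_camera("top"); cv2.imwrite("pics/top5.png",cv2.resize(im[95:285,190:365],None,fx=3.1,fy=3.1,interpolation=2))
hsv=cv2.cvtColor(im,cv2.COLOR_BGR2HSV); c=world([-.064,.045,.095]); u,v=proj("top",c).astype(int)
k=cv2.inRange(hsv[v-12:v+13,u-12:u+13],(0,0,0),(180,255,70)); _,_,st,ce=cv2.connectedComponentsWithStats(k); i=1+st[1:,4].argmax()
print("handle",st[i],(clamp(ray("top",ce[i]+[u-12,v-12],.09))*1e3).round(1))
m=cv2.inRange(hsv[100:180,240:330],(0,60,0),(12,255,110)); cs=max(cv2.findContours(m,0,1)[0],key=cv2.contourArea)+[240,100]
r=cv2.minAreaRect(cs.astype(np.float32)); P=np.array([clamp(ray("top",p,.036))*1e3 for p in cv2.boxPoints(r)]); print("frame",P.round(1),P.mean(0))
print(env.get_state()["clock"],env.get_state()["wrist_force"])
E
```

```text
handle [ 8  8 11 11 91] [-65.9  43.4  90. ]
frame [[ 65.   87.8  36. ]
 [166.2  89.1  36. ]
 [166.6 -59.8  36. ]
 [ 65.5 -60.2  36. ]] [115.81508736  14.22348364  36.        ]
10.65 [ 0.62418178  1.09170148 -0.09362504]
```

View pics/top5.png

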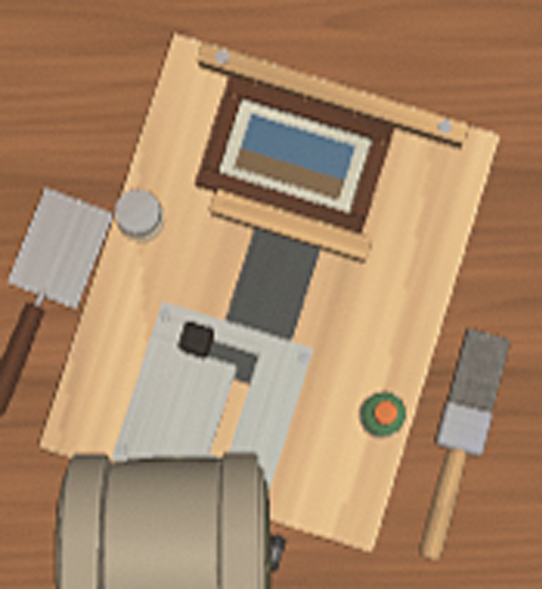

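The handle (crop (197,339)) sits at the end of the short arm, measured at y = 43.4 mm. It started at y = -0.6 mm, so it moved about 44 mm, and the hard stop was felt. The frame centre is at x = 115.8 mm, parallel to the fence. The glue bottle, jar, knife and brush are where they were.

```bash
python3 -c "
from workcell import env
print(env.hand_in())"
```

```text
the job is handed in; nothing more can be done
None
```

The frame clamp is closed and locked, and I handed the job in at about 10.7 s; no verdict is reported. With the fingers shut, I pushed the handle along the long arm to the corner, where it stopped at about 15 N. I then went round to its right side and pushed it left to the end of the short arm, where it stopped at about 12 N. I never gripped it.

The last checks, from the top camera:
- **Handle:** it measured (-65.9, 43.4) mm in the clamp's frame, against an expected end of about (-64, 45). Its joint value cannot be read directly. The camera alone leaves about 3 mm of margin to the 40 mm limit; the hard stop supports that it is at the end.
- **Picture frame:** its centre is at x = 115.8 mm, flush with the fence and parallel to it to within about 0.01 rad.
- **Things around:** the glue bottle, jar, palette knife and paintbrush look unmoved. The paint tin and the bottle of medium were outside the last crop, but the arm never went low near them.
- **Robot:** it stands clear of everything, with wrist force near zero.

No check failed.

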